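# Set out the coffee cups on their saucers

### The job

Get the coffee tray ready: put each of the three black handleless cups on the saucer of its own size - the small cup on the small saucer, the medium cup on the medium one, the large cup on the large one - set down gently, upright and level in the middle of the saucer. The saucers stay where they lie on the tray, and the candle, the wooden canister, the goblet and the square dish stay where they are.

Things in the scene. Friction and masses are not known exactly. Their poses are not given: they have to be found in the camera images.
- cup_small: the smallest of three handleless matte black stoneware cups, open and upright: 58 mm tall, 54 mm across with straight upright sides from 30 mm above its foot to the rim, foot 40 mm across, wall 4 mm. Stands on the counter. Origin: centre of its underside, z up.
- cup_medium: the middle-sized one of three handleless matte black stoneware cups, open and upright: 74 mm tall, 62 mm across with straight upright sides from 30 mm above its foot to the rim, foot 47 mm across, wall 4 mm. Stands on the counter. Origin: centre of its underside, z up.
- cup_large: the largest of three handleless matte black stoneware cups, open and upright: 100 mm tall, 70 mm across with straight upright sides from 30 mm above its foot to the rim, foot 54 mm across, wall 4 mm. Stands on the counter. Origin: centre of its underside, z up.
- saucer_small: the smallest of three loose round white saucers, 100 mm across, rim 16 mm high; sides slope down to a flat well 54 mm across. Origin: centre of its underside, z up; well floor 5 mm above it. The three lie in a row on a fixed wooden tray 250 x 460 mm (floor 10 mm thick, long rims 26 mm high, end walls 54 mm high).
- saucer_medium: the middle-sized one of three loose round white saucers, 120 mm across, rim 16 mm high; sides slope down to a flat well 61 mm across. Origin: centre of its underside, z up; well floor 5 mm above it. The three lie in a row on a fixed wooden tray 250 x 460 mm (floor 10 mm thick, long rims 26 mm high, end walls 54 mm high).
- saucer_large: the largest of three loose round white saucers, 140 mm across, rim 16 mm high; sides slope down to a flat well 68 mm across. Origin: centre of its underside, z up; well floor 5 mm above it. The three lie in a row on a fixed wooden tray 250 x 460 mm (floor 10 mm thick, long rims 26 mm high, end walls 54 mm high).
- candle: bystander: black candle glass, 72 mm across, 85 mm tall, filled with white wax to 66 mm, paper label on one side. Not a cup. Origin: centre of its underside.
- canister: bystander: round wooden salt canister with a lid, 82 mm across, 72 mm tall. Origin: centre of its underside.
- goblet: bystander: clear glass goblet on a stem, 72 mm across, 135 mm tall, foot 68 mm across. Origin: centre of its underside.
- dish: bystander: small square white dish, 105 x 105 mm, 24 mm high, on the counter beyond the tray. Not a saucer. Origin: centre of its underside.

How it is judged:
At the end, for the whole second after the job is handed in: Each cup stands released and at rest in the well of its own saucer: centres within 12 mm, foot 1 to 9 mm above the saucer's underside, lean under 0.08 rad; saucers level (0.06 rad) and within 30 mm, candle, canister, goblet and dish within 20 mm of their starts (horizontal distance between cup_small and saucer_small below 0.012 m and z of cup_small in the frame of saucer_small between 0.001 and 0.009 m and angle between each of cup_small, cup_medium, cup_large's own z axis and vertical below 0.08 rad and linear speed of each of cup_small, saucer_small, cup_medium, saucer_medium, cup_large, saucer_large below 0.02 m/s and angle between each of saucer_small, saucer_medium, saucer_large's own z axis and vertical below 0.06 rad and distance of each of saucer_small, saucer_medium, saucer_large from where it was at the start of the episode below 0.03 m and horizontal distance between cup_medium and saucer_medium below 0.012 m and z of cup_medium in the frame of saucer_medium between 0.001 and 0.009 m and horizontal distance between cup_large and saucer_large below 0.012 m and z of cup_large in the frame of saucer_large between 0.001 and 0.009 m and distance of each of candle, canister, goblet, dish from where it was at the start of the episode below 0.02 m); the robot touches nothing.
It fails at once if a cup is dropped or banged onto its saucer (it comes down the last 25 mm faster than 0.5 m/s, as in a fall of more than 13 mm) ((horizontal distance between cup_small and saucer_small below 0.04 m and z of cup_small in the frame of saucer_small below 0.03 m and linear speed of cup_small above 0.5 m/s) or (horizontal distance between cup_medium and saucer_medium below 0.04 m and z of cup_medium in the frame of saucer_medium below 0.03 m and linear speed of cup_medium above 0.5 m/s) or (horizontal distance between cup_large and saucer_large below 0.04 m and z of cup_large in the frame of saucer_large below 0.03 m and linear speed of cup_large above 0.5 m/s)).
It fails at once if a cup tips over (more than 45 degrees) (angle between any of cup_small, cup_medium, cup_large's own z axis and vertical above 0.785 rad).
It fails at once if the candle, the canister, the goblet or the dish is moved more than 20 mm or tipped (distance of any of candle, canister, goblet, dish from where it was at the start of the episode above 0.02 m or angle between any of candle, canister, goblet, dish's own z axis and vertical above 0.3 rad).
It also fails if it takes over 96 s, if anything falls off the work surface, if the arm or the gripper's body presses on something with over 40 N, if the wrist force passes 120 N, or if a joint passes its speed limit or range.

### The arm

A 7-joint arm with a two-finger parallel gripper is mounted at the origin on the work surface. World frame = base frame: x ahead of the robot, y to its left, z up, the work surface at z = 0. Lengths are in m, angles in rad, forces in N, time in s.
With the tool pointing down it reaches from about 0.4 to 0.875 m from the base axis. Payload 6.5 kg.
Tool frame: the origin (TCP) lies between the finger pads; the fingertips stand 14 mm ahead of it and the grasp point (between the pads) lies 5 mm behind it; z points along the fingers, y is the line along which they close (so a half turn about z gives the same grasp; the last joint's range is limited). The gripper opens to 85 mm and grips with 20 to 120 N. Pads are 22 mm wide; open, the fingers measure 114 mm over their backs; the gripper's body (76 mm by 85 mm) begins 54 mm behind the grasp point. The pads swing forward as they close: fully open they stand 13 mm farther back than shut.
Start: joints at [-1.403, 0.536, -0.004, 1.538, 0.003, 1.067, -0.071], TCP at [0.151, 0.632, 0.245] pointing down, gripper open.
Joint ranges: [-2.7, 2.7], [-0.37, 2.16], [-1.27, 1.26], [0.24, 2.4], [-1.31, 4.45], [0.19, 1.91], [-2.76, 2.76]. Speed limits (rad/s): [2.39, 2.39, 3.14, 3.14, 3.14, 3.14, 3.14].

### API

Orientations are given as a rotation vector (axis times angle).
In Python, from bench import arm, probe_bus, capture, sign_off gives the robot as it stands (arm), with the cameras as plain functions, the job as plain functions and the readings (probe_bus).
- The arm moves only by the tool pendant, called after "Request:" as name(argument=value, ...) on one line, values as JSON. Schema: {"type":"object","properties":{"offsets":{"type":"object","properties":{"ticks":{"type":"array","items":{"type":"array","items":{"type":"number"},"minItems":7,"maxItems":7},"minItems":1,"maxItems":12}},"additionalProperties":false,"required":["ticks"]},"grip_n":{"type":"number"},"only":{"type":"string"},"quiet":{"type":"boolean"},"lines":{"type":"string"}},"required":["offsets"],"additionalProperties":false}. offsets is an object whose key "ticks" holds a list of rows, 1 to 12 of them, each of 7 numbers: the finger opening in m, then dx, dy, dz in shares of 0.75 m (1.0 is 0.75 m), then a rotation vector rx, ry, rz in a scale on which 1.0 is 360 degrees; each row shifts and turns the commanded pose from where the row before left it, along the tool's axes as they then stand; what a row does not reach is not made up. A row lasts 1/12 s, in which the tool goes at most 0.0417 m and 0.125 rad, less where a joint would pass 70% of its speed; a pose out of reach is approached as far as the arm can. The fingers move at their own pace and stop on an object; grip_n is the grip in N (left out, the last holds). Time passes only in rows, so rows that do not move let the fingers close. The tool returns the time, the measured TCP pose, the force, the opening and the grip force at its end. only (a regular expression) keeps the lines of the reply that match it, lines (a string "A,B") keeps lines A to B, and quiet returns only ok. A shift or turn number past 1, either way, is cut back to 1. Input that does not fit is refused with a message, and nothing moves.
- probe_bus.state(): the state, without advancing time (a new reading comes with each control period).
- capture(name): name is "scene" or "side" or "wrist"; returns a dict with "color" (384x512x3 uint8, red, green, blue), "intrinsics" (3x3 intrinsics, pixels), "T" (4x4, takes a point from camera to world coordinates); the wrist camera has in their place "hand_eye" (4x4, takes a point from camera to tool coordinates, whose origin is the TCP and whose axes are the flange's). Camera axes: x right, y down, z forward; pixel columns grow to the right and rows downward; lengths in m; the calibration is good to about 2 mm. A picture is of the moment at which its call begins: read the wrist's pose just before it. There is no depth.
- sign_off(): hands the job in; it is judged then, once.
The state is a dict: "t": time; "q": joint angles; "joint_velocities": joint speeds; "joint_efforts": joint torques, N m; "tool_pos": TCP position; "tcp_rot": TCP orientation; "ft_force": force on the tool from outside, world axes, zero at the start; "ft_torque": the same for the moment, N m; "opening": finger opening in m; "grip_force": force on a finger pad.
Only numpy, scipy, OpenCV 4.12 (cv2) and the standard library are available. Lean on these libraries where they do the work, as an engineer would, in place of code of your own. Each camera call takes 0.05 s, during which the arm holds its last target. There are 200 camera calls.

## Working session

There is one attempt and no reset: what is moved stays moved. The work goes in short steps, Python scripts to look and compute and a tool call to move; the robot and the scene stay as the last step left them, time stands still between calls to the robot, and variables do not carry over. Pictures are saved under pics/ and viewed, at most 14 in all, crops included, and the job is handed in when it is done.

```bash
ls; mkdir -p pics
```

Create h.py:
```python
import numpy as np, cv2
from bench import arm, probe_bus, capture, sign_off
from scipy.spatial.transform import Rotation as R
def cap(name, fn=None):
    s=probe_bus.state(); c=capture(name)
    if name=='wrist':
        T=np.eye(4); T[:3,:3]=R.from_rotvec(s['tcp_rot']).as_matrix(); T[:3,3]=s['tool_pos']; c['T']=T@c['hand_eye']
    if fn: cv2.imwrite('pics/'+fn,c['color'][:,:,::-1])
    return c
def ray(c,uv,z):
    K=np.array(c['intrinsics']);T=np.array(c['T'])
    d=T[:3,:3]@np.linalg.solve(K,[uv[0],uv[1],1.]);o=T[:3,3]
    return o+d*(z-o[2])/d[2]
def proj(c,p):
    K=np.array(c['intrinsics']);T=np.array(c['T'])
    q=K@(T[:3,:3].T@(np.array(p)-T[:3,3])); return q[:2]/q[2]
```

Run:
```python
from h import *
for n in ['scene','side','wrist']:
    c=cap(n,n+'0.png'); print(n,np.array(c['T']).round(3).tolist(),np.array(c['intrinsics']).round(1).tolist())
s=probe_bus.state();print(s['t'],s['tool_pos'],s['tcp_rot'],R.from_rotvec(s['tcp_rot']).as_matrix().round(3))
```

```text
bench.py
pics
scene [[-0.595, 0.549, -0.586, 1.354], [0.803, 0.396, -0.445, 0.56], [-0.012, -0.736, -0.677, 0.899], [0.0, 0.0, 0.0, 1.0]] [[487.7, 0.0, 256.4], [0.0, 487.7, 193.1], [0.0, 0.0, 1.0]]
side [[0.996, -0.051, 0.068, 0.48], [-0.084, -0.717, 0.692, -1.077], [0.013, -0.695, -0.719, 1.176], [0.0, 0.0, 0.0, 1.0]] [[497.6, 0.0, 251.5], [0.0, 497.6, 196.1], [0.0, 0.0, 1.0]]
wrist [[0.231, 0.938, 0.26, 0.085], [0.973, -0.222, -0.064, 0.648], [-0.002, 0.268, -0.963, 0.373], [0.0, 0.0, 0.0, 1.0]] [[297.3, 0.0, 256.6], [0.0, 297.3, 190.1], [0.0, 0.0, 1.0]]
0.15 [0.1504999  0.63184146 0.24458952] [-3.66298280e-01 -3.12012179e+00  2.18984096e-03] [[-0.973  0.232 -0.   ]
 [ 0.232  0.973 -0.001]
 [-0.    -0.001 -1.   ]]
```

View pics/scene0.png

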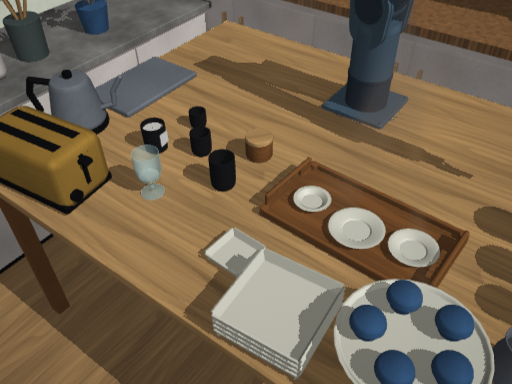

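View pics/side0.png

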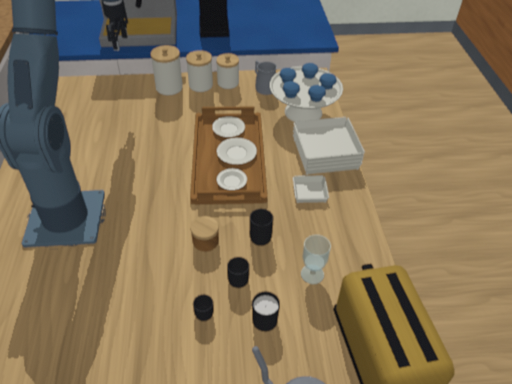

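The side view shows the tray at about (230,155), with the small saucer at (232,180), medium at (237,152) and large at (229,128). The cups are small (204,307), medium (238,272) and large (261,227). Bystanders are the candle (265,310), canister (205,233), goblet (315,258) and dish (311,190).

Run:
```python
from h import *
from scipy.optimize import least_squares
S=cap('side');C=cap('scene')
def blobs(c,lo,hi,amin=100):
    g=c['color'].astype(int); m=((g.max(2)<=hi)&(g.min(2)>=lo)).astype(np.uint8)
    n,l,st,ce=cv2.connectedComponentsWithStats(m)
    return [(ce[i],st[i],l==i) for i in range(1,n) if st[i][4]>amin]
def pick(c,uv,lo,hi):
    b=min(blobs(c,lo,hi),key=lambda b:np.hypot(*(b[0]-uv))); return b
def tri(p,q,z0=.03):
    f=lambda x:np.r_[proj(S,x)-p,proj(C,x)-q]
    r=least_squares(f,[.5,.1,z0]); return r.x,np.abs(r.fun).max()
for n,a,b in [('small',(204,307),(198,117)),('med',(238,272),(200,141)),('large',(261,227),(222,170)),('candle',(265,310),(154,135))]:
    A=pick(S,a,0,45);B=pick(C,b,0,45)
    x,e=tri(A[0],B[0]); print(n,x.round(4),round(e,1),A[0].round(),A[1],B[0].round(),B[1])
def ell(c,uv):
    b=pick(c,uv,125,255); k=cv2.findContours(b[2].astype(np.uint8),cv2.RETR_EXTERNAL,cv2.CHAIN_APPROX_NONE)[0][0]
    return cv2.fitEllipse(cv2.convexHull(k)),b[1]
for n,a,b in [('ssmall',(232,180),(312,199)),('smed',(237,152),(357,228)),('slarge',(229,128),(413,247)),('dish',(311,190),(235,250))]:
    A,sa=ell(S,a);B,sb=ell(C,b); print(n,ray(S,A[0],.026).round(4),ray(C,B[0],.026).round(4),sa,sb)
print('canister',ray(S,(205,227),.072),ray(C,(259,140),.072)); print('gob',ray(S,(312,275),0),ray(C,(151,192),0))
```

```text
small [ 0.4324 -0.353  -0.0072] 3.0 [203. 307.] [194 296  19  24 372] [199. 132.] [189 107  22  50 851]
med [ 0.5209 -0.2849  0.0627] 1.5 [238. 272.] [228 258  20  29 502] [199. 132.] [189 107  22  50 851]
large [ 0.6027 -0.1259  0.0561] 0.1 [261. 227.] [250 210  22  35 660] [222. 169.] [209 150  26  41 939]
candle [ 0.5808 -0.4217  0.0328] 1.7 [264. 321.] [253 309  25  22 337] [153. 134.] [141 118  26  35 416]
ssmall [0.5294 0.1147 0.026 ] [0.5293 0.1157 0.026 ] [217 168  30  22 517] [294 186  37  26 720]
smed [0.5547 0.2565 0.026 ] [0.5553 0.2597 0.026 ] [217 138  40  26 830] [ 328  208   58   41 1799]
slarge [0.5333 0.395  0.026 ] [0.5333 0.3963 0.026 ] [212 117  33  20 516] [ 388  229   51   38 1412]
dish [0.7823 0.0542 0.026 ] [0.8337 0.2103 0.026 ] [292 175  37  26 787] [ 205  228  139  136 8337]
canister [ 0.43957874 -0.12927113  0.072     ] [ 0.45415456 -0.11016883  0.072     ]
gob [ 0.73772964 -0.26989055  0.        ] [ 0.74058916 -0.26785526  0.        ]
```

View pics/wrist0.png

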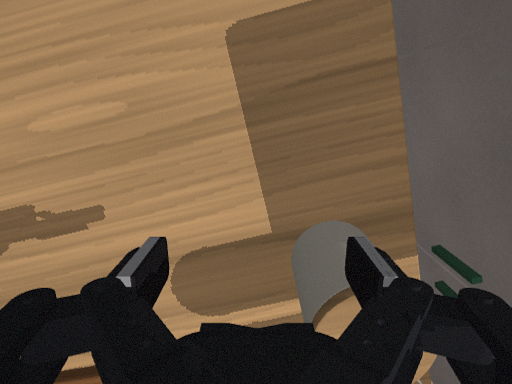

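The wrist view shows only the counter and the open fingers. By measured width the middle saucer (555,257 mm) is the large one, and the far saucer (533,396 mm) is the medium one. I'll align the tool with the world axes and move toward the scene.

Units first: shifts go in shares of 0.75 m and turns go in shares of 360 degrees. So -0.03 m is -0.04, -0.023 m is -0.0307, -0.117 rad is -0.0186.

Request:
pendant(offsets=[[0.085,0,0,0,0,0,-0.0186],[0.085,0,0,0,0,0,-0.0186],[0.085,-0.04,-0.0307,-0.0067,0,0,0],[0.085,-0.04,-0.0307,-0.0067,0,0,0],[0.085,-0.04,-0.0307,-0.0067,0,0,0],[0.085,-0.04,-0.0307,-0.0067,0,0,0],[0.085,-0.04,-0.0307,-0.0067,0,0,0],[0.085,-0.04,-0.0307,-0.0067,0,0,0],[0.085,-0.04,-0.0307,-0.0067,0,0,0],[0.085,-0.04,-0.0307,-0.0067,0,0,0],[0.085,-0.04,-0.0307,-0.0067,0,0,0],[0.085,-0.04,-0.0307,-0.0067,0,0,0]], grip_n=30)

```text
refused: offsets: the value is not of type 'object' (schema: type "object"). Nothing was moved.
```

The call was refused and nothing moved: it wants an object with the rows under "ticks". Same move again in that form.

Request:
pendant(offsets={"ticks": [[0.085,0,0,0,0,0,-0.0186],[0.085,0,0,0,0,0,-0.0186],[0.085,-0.04,-0.0307,-0.0067,0,0,0],[0.085,-0.04,-0.0307,-0.0067,0,0,0],[0.085,-0.04,-0.0307,-0.0067,0,0,0],[0.085,-0.04,-0.0307,-0.0067,0,0,0],[0.085,-0.04,-0.0307,-0.0067,0,0,0],[0.085,-0.04,-0.0307,-0.0067,0,0,0],[0.085,-0.04,-0.0307,-0.0067,0,0,0],[0.085,-0.04,-0.0307,-0.0067,0,0,0],[0.085,-0.04,-0.0307,-0.0067,0,0,0],[0.085,-0.04,-0.0307,-0.0067,0,0,0]]}, grip_n=30)

```text
t: 1.25
tool_pos: [0.4519, 0.401, 0.2956]
tcp_rot: [-0.0, 3.141, 0.0]
ft_force: [0.6, 0.7, 0.4]
opening: 0.0851
grip_force: 0.0
```

Request:
pendant(offsets={"ticks": [[0.085,-0.0133,-0.052,0,0,0,0],[0.085,-0.0133,-0.052,0,0,0,0],[0.085,-0.0133,-0.052,0,0,0,0],[0.085,-0.0133,-0.052,0,0,0,0],[0.085,0,0,0,0,0,0],[0.085,0,0,0,0,0,0]]})

```text
t: 1.75
tool_pos: [0.4917, 0.2434, 0.2955]
tcp_rot: [0.009, 3.141, -0.001]
ft_force: [0.2, 1.0, -0.1]
opening: 0.0848
grip_force: 0.0
```

```bash
python3 -c "
from h import *
cap('wrist','w1.png');s=probe_bus.state();print(s['q'].round(2) if hasattr(s['q'],'round') else s['q']);print(R.from_rotvec(s['tcp_rot']).as_matrix().round(3))"
```

```text
[-0.62  0.31  0.1   1.76 -0.03  1.07  1.05]
[[-1.     0.002  0.   ]
 [ 0.002  1.     0.   ]
 [-0.     0.    -1.   ]]
```

View pics/w1.png

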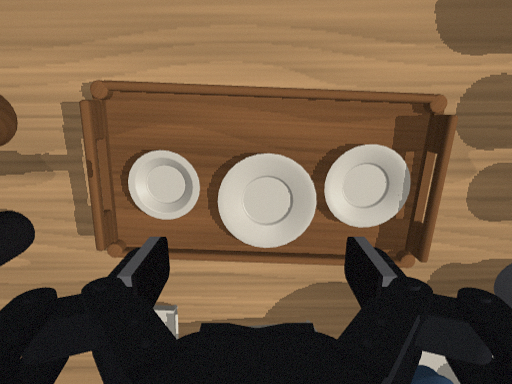

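Wrist view over the tray: small saucer (164,185), large (267,200), medium (367,186), all clearly visible. Next I'll measure the saucers and move toward the cups.

Add to h.py:
```python
def sauc(c,uvs,names,z=.026):
    h=cv2.cvtColor(c['color'],cv2.COLOR_RGB2HSV); m=((h[:,:,1]<60)&(h[:,:,2]>90)).astype(np.uint8)
    ks=cv2.findContours(m,cv2.RETR_EXTERNAL,cv2.CHAIN_APPROX_NONE)[0]
    for uv,n in zip(uvs,names):
        k=[k for k in ks if cv2.pointPolygonTest(k,uv,False)>=0][0]
        w=np.array([ray(c,p[0],z)[:2] for p in k],np.float32)
        (x,y),r=cv2.minEnclosingCircle(w); e=cv2.fitEllipse(w*1000)
        print(n,round(x,4),round(y,4),'r',round(r,4),np.round(e[0],1),np.round(e[1],1))
```

Run:
```python
from h import *
sauc(cap('wrist'),[(164,185),(267,200),(367,186)],['small','large','medium'])
```

```text
small 0.528 0.1148 r 0.0498 [528.1 114.8] [97.6 98.2]
large 0.5528 0.2574 r 0.0699 [552.9 257.6] [137.2 137.9]
medium 0.5316 0.3966 r 0.06 [531.3 396.3] [117.4 118. ]
```

Request:
pendant(offsets={"ticks": [[0.085,0,-0.0547,0,0,0,0],[0.085,0,-0.0547,0,0,0,0],[0.085,0,-0.0547,0,0,0,0],[0.085,0,-0.0547,0,0,0,0],[0.085,0,-0.0547,0,0,0,0],[0.085,0,-0.0547,0,0,0,0],[0.085,0,-0.0547,0,0,0,0],[0.085,0,-0.0547,0,0,0,0],[0.085,0,-0.0547,0,0,0,0],[0.085,0,-0.0547,0,0,0,0],[0.085,0,-0.0267,0,0,0,0],[0.085,0,0,0,0,0,0]]})

```text
t: 2.85
tool_pos: [0.4907, -0.1879, 0.2955]
tcp_rot: [0.008, 3.141, -0.004]
ft_force: [-0.2, -0.6, 0.1]
opening: 0.0849
grip_force: 0.0
```

```bash
python3 -c "
from h import *
cap('wrist','w2.png');print(probe_bus.state()['q'])"
```

```text
[-0.01254842  0.27295342  0.34765287  1.83001902 -0.10498708  1.05642999
  1.94393595]
```

View pics/w2.png

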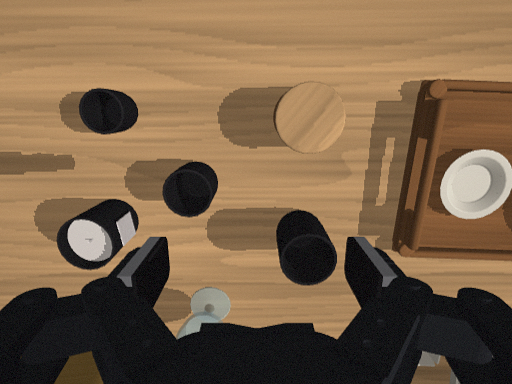

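The cups in the wrist view: small rim (98,111), medium (190,188), large (307,258). The candle is at (95,235), the canister at (310,117) and the goblet foot at (211,303). I'll fit each rim's outer arc on its own height plane.

Add to h.py:
```python
from scipy.optimize import least_squares
def cup(c,uv,z,r,thr=48):
    m=(c['color'].max(2)<thr).astype(np.uint8)
    m=cv2.morphologyEx(m,cv2.MORPH_CLOSE,np.ones((5,5),np.uint8))
    ks=cv2.findContours(m,cv2.RETR_EXTERNAL,cv2.CHAIN_APPROX_NONE)[0]
    k=[k for k in ks if cv2.pointPolygonTest(k,uv,False)>=0][0]
    k=cv2.convexHull(k) if 0 else k
    w=np.array([ray(c,p[0],z)[:2] for p in k]); x=w.mean(0); cam=np.array(c['T'])[:2,3]
    for _ in range(6):
        d=(x-cam)/np.linalg.norm(x-cam); s=w[(w-x)@d>0]
        f=least_squares(lambda q:np.hypot(*(s-q[:2]).T)-q[2],[*x,r],loss='soft_l1',f_scale=.001); x=f.x[:2]
    g=least_squares(lambda q:np.hypot(*(s-q).T)-r,x,loss='soft_l1',f_scale=.001)
    return x.round(4),'rfit',round(f.x[2],4),'fixed-r',g.x.round(4),len(s),cv2.boundingRect(k)
```

Run:
```python
from h import *
c=cap('wrist')
print('small',cup(c,(98,111),.058,.027))
print('med',cup(c,(190,188),.074,.031))
print('large',cup(c,(307,258),.1,.035))
```

```text
small (array([ 0.427 , -0.3736]), 'rfit', np.float64(0.0251), 'fixed-r', array([ 0.4269, -0.3712]), 61, (76, 88, 59, 45))
med (array([ 0.5241, -0.2734]), 'rfit', np.float64(0.0293), 'fixed-r', array([ 0.5226, -0.2719]), 66, (160, 161, 55, 55))
large (array([ 0.6012, -0.126 ]), 'rfit', np.float64(0.0333), 'fixed-r', array([ 0.5992, -0.1268]), 73, (274, 210, 59, 75))
```

To row units: 0.035 m is 0.0467, -0.0275 m is -0.0367.

Request:
pendant(offsets={"ticks": [[0.085,-0.0367,0.0207,0,0,0,0],[0.085,-0.0367,0.0207,0,0,0,0],[0.085,-0.0367,0.0207,0,0,0,0],[0.085,-0.0367,0.0207,0,0,0,0],[0.085,0,0,0.0467,0,0,0],[0.085,0,0,0.0467,0,0,0],[0.085,0,0,0.0467,0,0,0],[0.085,0,0,0.0467,0,0,0],[0.085,0,0,0,0,0,0],[0.085,0,0,0,0,0,0]]}, grip_n=40)

```text
t: 3.78
tool_pos: [0.6, -0.1187, 0.1541]
tcp_rot: [0.006, -3.138, -0.003]
ft_force: [0.0, -0.0, 0.5]
opening: 0.0853
grip_force: 0.0
```

Run:
```python
from h import *
c=cap('wrist','w3.png'); print(proj(c,[.601,-.126,.1]));print(probe_bus.state()['tool_pos'])
```

```text
[244.16675118 215.81925696]
[ 0.60164428 -0.11971864  0.1562949 ]
```

View pics/w3.png

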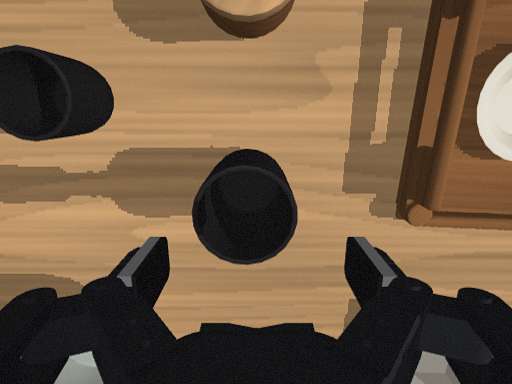

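The rim is at (245,215), within about 1 px of the prediction. I'll centre in y and descend to grasp.

To row units: 0.028 m is 0.0373, -0.0065 m is -0.0087.

Request:
pendant(offsets={"ticks": [[0.085,0,-0.0087,0,0,0,0],[0.085,0,0,0,0,0,0],[0.085,0,0,0.0373,0,0,0],[0.085,0,0,0.0373,0,0,0],[0.085,0,0,0.0373,0,0,0],[0.085,0,0,0,0,0,0],[0.085,0,0,0,0,0,0]]}, grip_n=40)

```text
t: 4.42
tool_pos: [0.6007, -0.1284, 0.0719]
tcp_rot: [-0.0, -3.141, -0.0]
ft_force: [-0.1, -0.6, 1.1]
opening: 0.0849
grip_force: 0.0
```

```bash
python3 -c "
from h import *
for i in range(3): print(probe_bus.state()['tool_pos'])
c=cap('side');print(probe_bus.state()['tool_pos'])"
```

```text
[ 0.60069806 -0.12836089  0.07187651]
[ 0.60069806 -0.12836089  0.07187651]
[ 0.60069806 -0.12836089  0.07187651]
[ 0.60191237 -0.12864814  0.07316598]
```

Request:
pendant(offsets={"ticks": [[0.06,0,0,0,0,0,0],[0.06,0,0,0,0,0,0],[0.06,0,0,0,0,0,0],[0.06,0,0,0,0,0,0],[0.06,0,0,0,0,0,0],[0.06,0,0,0,0,0,0]]}, grip_n=40)

```text
t: 4.97
tool_pos: [0.6028, -0.1283, 0.0743]
tcp_rot: [-0.001, 3.137, -0.001]
ft_force: [-1.6, 1.2, 6.6]
opening: 0.07
grip_force: 44.1
```

Request:
pendant(offsets={"ticks": [[0.06,0,0,-0.0133,0,0,0],[0.06,0,0,-0.0267,0,0,0],[0.06,0,0,-0.04,0,0,0],[0.06,0,0,-0.04,0,0,0],[0.06,0,0,-0.04,0,0,0],[0.06,0,0,0,0,0,0],[0.06,0,0,0,0,0,0]]})

```text
t: 5.55
tool_pos: [0.6021, -0.1285, 0.1944]
tcp_rot: [-0.0, 3.136, -0.001]
ft_force: [-0.3, 0.3, -3.8]
opening: 0.0697
grip_force: 46.7
```

To row units: 0.04 m is 0.0533, 0.035 m is 0.0467.

Request:
pendant(offsets={"ticks": [[0.06,0.0027,0.0213,0,0,0,0],[0.06,0.0053,0.0467,0,0,0,0],[0.06,0.0067,0.0533,0,0,0,0],[0.06,0.0067,0.0533,0,0,0,0],[0.06,0.0067,0.0533,0,0,0,0],[0.06,0.0067,0.0533,0,0,0,0],[0.06,0.0067,0.0533,0,0,0,0],[0.06,0.0067,0.0533,0,0,0,0],[0.06,0.0067,0.0533,0,0,0,0],[0.06,0.0067,0.04,0,0,0,0],[0.06,0.0053,0.02,0,0,0,0],[0.06,0.0047,0.0133,0,0,0,0]]})

```text
t: 6.55
tool_pos: [0.5451, 0.2609, 0.1901]
tcp_rot: [0.007, -3.139, 0.0]
ft_force: [-0.9, -0.3, -1.9]
opening: 0.0695
grip_force: 46.9
```

Request:
pendant(offsets={"ticks": [[0.06,0,0,0,0,0,0],[0.06,0,0,0,0,0,0],[0.06,0,0,0,0,0,0]]})

```text
t: 6.8
tool_pos: [0.5477, 0.2553, 0.191]
tcp_rot: [-0.004, -3.141, 0.003]
ft_force: [0.1, -0.1, -3.1]
opening: 0.07
grip_force: 46.9
```

Run:
```python
from h import *
p=[]
for i in range(3):
    c=cap('wrist','w4.png'); p.append(probe_bus.state()['tool_pos'])
print(np.mean(p,0))
for z,r in[(.026,.07),(.015,.034)]: print(proj(c,[.5535,.2575,z]))
```

```text
[0.54784206 0.25557517 0.19127507]
[258.08089358 181.62513777]
[258.04612862 179.1198922 ]
```

View pics/w4.png

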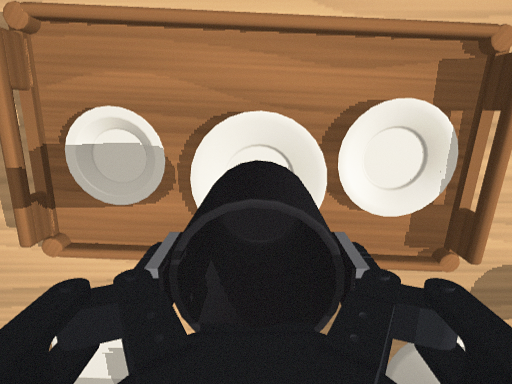

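The large cup is held level over the large saucer, whose centre is near (258,181). I'll apply the small correction and lower in stages.

Request:
pendant(offsets={"ticks": [[0.06,-0.0073,0.0027,0,0,0,0],[0.06,0,0,0.0267,0,0,0],[0.06,0,0,0.04,0,0,0],[0.06,0,0,0.0333,0,0,0],[0.06,0,0,0.0133,0,0,0],[0.06,0,0,0,0,0,0],[0.06,0,0,0,0,0,0],[0.06,0,0,0,0,0,0]]})

```text
t: 7.62
tool_pos: [0.5541, 0.2603, 0.1079]
tcp_rot: [0.0, 3.139, 0.002]
ft_force: [-0.2, -0.6, -3.0]
opening: 0.0696
grip_force: 47.1
```

Run:
```python
from h import *
p=[]
for i in range(4):
    c=cap('side'); p.append(probe_bus.state()['tool_pos'])
print(np.mean(p,0),probe_bus.state()['ft_force'])
```

```text
[0.55382109 0.26037877 0.10792559] [-0.15862284 -0.49115673 -2.5299169 ]
```

To row units: 0.006 m is 0.008, -0.0025 m is -0.0033.

Request:
pendant(offsets={"ticks": [[0.06,0,-0.0033,0.008,0,0,0],[0.06,0,0,0.008,0,0,0],[0.06,0,0,0.004,0,0,0],[0.06,0,0,0,0,0,0],[0.06,0,0,0,0,0,0]]})

```text
t: 8.23
tool_pos: [0.5524, 0.2573, 0.0908]
tcp_rot: [0.0, -3.141, 0.001]
ft_force: [0.1, -0.2, -2.1]
opening: 0.07
grip_force: 47.1
```

Request:
pendant(offsets={"ticks": [[0.06,0,0,0.0027,0,0,0],[0.06,0,0,0,0,0,0],[0.06,0,0,0,0,0,0]]})

```text
t: 8.48
tool_pos: [0.5529, 0.2576, 0.0895]
tcp_rot: [-0.0, 3.141, 0.0]
ft_force: [0.6, 0.4, -1.9]
opening: 0.0698
grip_force: 47.1
```

To row units: 0.0015 m is 0.002.

Request:
pendant(offsets={"ticks": [[0.06,0,0,0.002,0,0,0],[0.06,0,0,0,0,0,0],[0.06,0,0,0,0,0,0]]})

```text
t: 8.73
tool_pos: [0.5534, 0.2576, 0.0893]
tcp_rot: [-0.0, 3.14, 0.001]
ft_force: [-2.0, -1.8, 10.6]
opening: 0.0696
grip_force: 47.8
```

Request:
pendant(offsets={"ticks": [[0.06,0,0,0.002,0,0,0],[0.06,0,0,0,0,0,0],[0.06,0,0,0,0,0,0]]})

```text
t: 8.98
tool_pos: [0.5538, 0.2577, 0.0893]
tcp_rot: [0.0, 3.14, 0.002]
ft_force: [-5.4, -3.0, 21.1]
opening: 0.0699
grip_force: 48.6
```

Contact. I'll ease off, open and rise.

To row units: -0.0015 m is -0.002.

Request:
pendant(offsets={"ticks": [[0.06,0,0,-0.002,0,0,0],[0.06,0,0,0,0,0,0],[0.072,0,0,0,0,0,0],[0.074,0,0,0,0,0,0],[0.078,0,0,0,0,0,0],[0.085,0,0,0,0,0,0],[0.085,0,0,0,0,0,0],[0.085,0,0,0,0,0,0]]})

```text
t: 9.65
tool_pos: [0.5526, 0.2573, 0.0876]
tcp_rot: [0.0, -3.141, 0.0]
ft_force: [0.9, 0.2, -0.8]
opening: 0.0849
grip_force: 0.0
```

Request:
pendant(offsets={"ticks": [[0.085,0,0,-0.0133,0,0,0],[0.085,0,0,-0.0267,0,0,0],[0.085,0,0,-0.04,0,0,0],[0.085,0,0,-0.0533,0,0,0],[0.085,0,0,-0.0533,0,0,0],[0.085,0,0,-0.04,0,0,0],[0.085,0.0467,0,0,0,0,0],[0.085,0.04,0,0,0,0,0],[0.085,0,0,0,0,0,0],[0.085,0,0,0,0,0,0]]})

```text
t: 10.48
tool_pos: [0.4864, 0.2577, 0.2587]
tcp_rot: [0.003, -3.141, -0.001]
ft_force: [-0.3, 0.2, 0.3]
opening: 0.0853
grip_force: 0.0
```

Run:
```python
from h import *
c=cap('wrist','w5.png'); print(probe_bus.state()['tool_pos'])
try: print(cup(c,tuple(proj(c,[.5535,.2575,.115])),.115,.035))
except Exception as e: print(e)
```

```text
[0.48767952 0.25750153 0.25863405]
(array([0.5524, 0.2601]), 'rfit', np.float64(0.0335), 'fixed-r', array([0.5505, 0.26  ]), 92, (225, 191, 68, 85))
```

View pics/w5.png

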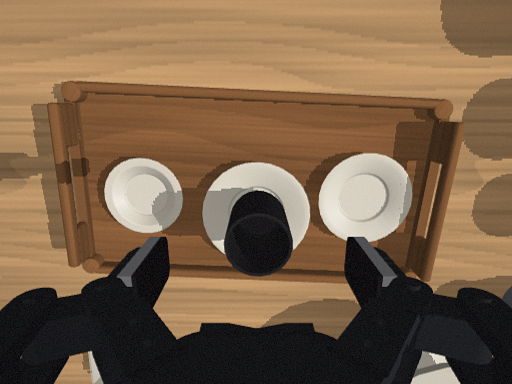

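The large cup stands upright, roughly centred on its saucer at (257,215). Next, the medium cup.

To row units: -0.041 m is -0.0547, -0.003 m is -0.004.

Request:
pendant(offsets={"ticks": [[0.085,-0.004,-0.0547,0,0,0,0],[0.085,-0.004,-0.0547,0,0,0,0],[0.085,-0.004,-0.0547,0,0,0,0],[0.085,-0.004,-0.0547,0,0,0,0],[0.085,-0.004,-0.0547,0,0,0,0],[0.085,-0.004,-0.0547,0,0,0,0],[0.085,-0.004,-0.0547,0,0,0,0],[0.085,-0.004,-0.0547,0,0,0,0],[0.085,-0.004,-0.0547,0,0,0,0],[0.085,-0.004,-0.0547,0,0,0,0],[0.085,-0.004,-0.0547,0,0,0,0],[0.085,-0.004,-0.0547,0,0,0,0]]})

```text
t: 11.53
tool_pos: [0.5242, -0.2378, 0.2581]
tcp_rot: [0.001, 3.141, -0.002]
ft_force: [0.7, 0.6, 0.6]
opening: 0.0849
grip_force: 0.0
```

Request:
pendant(offsets={"ticks": [[0.085,0,-0.048,0.0267,0,0,0],[0.085,0,0,0.0533,0,0,0],[0.085,0,0,0.0533,0,0,0],[0.085,0,0,0,0,0,0],[0.085,0,0,0,0,0,0]]})

```text
t: 11.95
tool_pos: [0.5228, -0.2707, 0.1566]
tcp_rot: [-0.0, -3.137, -0.002]
ft_force: [0.4, -0.2, 0.8]
opening: 0.0855
grip_force: 0.0
```

Run:
```python
from h import *
p=[]
for i in range(3):
    c=cap('wrist'); p.append(probe_bus.state()['tool_pos'])
print(np.mean(p,0),R.from_rotvec(probe_bus.state()['tcp_rot']).as_matrix()[0].round(3),probe_bus.state()['q'].round(2))
print(cup(c,tuple(proj(c,[.524,-.273,.074])),.074,.031))
```

```text
[ 0.52515562 -0.27141028  0.15977812] [-1.    -0.001  0.004] [ 0.11  0.57  0.4   1.79 -0.28  0.84  2.21]
(array([ 0.5241, -0.2734]), 'rfit', np.float64(0.0299), 'fixed-r', array([ 0.5227, -0.2733]), 108, (213, 149, 81, 86))
```

To row units: 0.03 m is 0.04, -0.002 m is -0.0027.

Request:
pendant(offsets={"ticks": [[0.085,0.0013,-0.0027,0.02,0,0,0],[0.085,0,0,0.04,0,0,0],[0.085,0,0,0.04,0,0,0],[0.085,0,0,0.0333,0,0,0],[0.085,0,0,0.0107,0,0,0],[0.085,0,0,0,0,0,0],[0.085,0,0,0,0,0,0]]})

```text
t: 12.68
tool_pos: [0.5242, -0.2732, 0.0518]
tcp_rot: [-0.001, 3.139, -0.002]
ft_force: [0.3, 0.5, 1.0]
opening: 0.0851
grip_force: 0.0
```

Request:
pendant(offsets={"ticks": [[0.05,0,0,0,0,0,0],[0.05,0,0,0,0,0,0],[0.05,0,0,0,0,0,0],[0.05,0,0,0,0,0,0],[0.05,0,0,0,0,0,0],[0.05,0,0,0,0,0,0]]}, grip_n=40)

```text
t: 13.18
tool_pos: [0.5244, -0.2735, 0.0522]
tcp_rot: [-0.0, 3.138, -0.002]
ft_force: [-1.4, 0.2, 9.5]
opening: 0.0618
grip_force: 41.6
```

```bash
python3 -c "
from h import *
cap('side');print(probe_bus.state()['tool_pos'])"
```

```text
[ 0.52439578 -0.27347562  0.05222649]
```

Request:
pendant(offsets={"ticks": [[0.05,0,0,-0.0133,0,0,0],[0.05,0,0,-0.0267,0,0,0],[0.05,0,0,-0.04,0,0,0],[0.05,0,0,-0.0533,0,0,0],[0.05,0,0,-0.04,0,0,0],[0.05,0,0,-0.0267,0,0,0],[0.05,0,0,0,0,0,0],[0.05,0,0,0,0,0,0]]})

```text
t: 13.9
tool_pos: [0.5234, -0.2727, 0.2014]
tcp_rot: [-0.001, 3.139, -0.001]
ft_force: [-0.9, 0.9, -2.9]
opening: 0.0614
grip_force: 44.3
```

To row units: 0.04 m is 0.0533, 0.03 m is 0.04.

Request:
pendant(offsets={"ticks": [[0.05,0,0.02,-0.0133,0,0,0],[0.05,0,0.04,-0.0133,0,0,0],[0.05,0,0.0533,0,0,0,0],[0.05,0,0.0533,0,0,0,0],[0.05,0,0.0533,0,0,0,0],[0.05,0,0.0533,0,0,0,0],[0.05,0,0.0533,0,0,0,0],[0.05,0,0.0533,0,0,0,0],[0.05,0,0.0533,0,0,0,0],[0.05,0,0.0533,0,0,0,0],[0.05,0,0.0533,0,0,0,0],[0.05,0,0.0533,0,0,0,0]]})

```text
t: 14.9
tool_pos: [0.5211, 0.174, 0.2183]
tcp_rot: [0.001, -3.139, 0.002]
ft_force: [1.2, -0.6, -1.6]
opening: 0.0615
grip_force: 44.5
```

Request:
pendant(offsets={"ticks": [[0.05,-0.0027,0.0533,0,0,0,0],[0.05,-0.0027,0.0533,0,0,0,0],[0.05,-0.0027,0.0533,0,0,0,0],[0.05,-0.0027,0.0533,0,0,0,0],[0.05,0,0.04,0,0,0,0],[0.05,0,0.0267,0,0,0,0],[0.05,0,0.0187,0,0,0,0],[0.05,0,0,0,0,0,0],[0.05,0,0,0,0,0,0],[0.05,0,0,0,0,0,0]]})

```text
t: 15.73
tool_pos: [0.5311, 0.3937, 0.2192]
tcp_rot: [-0.004, -3.141, 0.004]
ft_force: [0.3, -0.9, -1.0]
opening: 0.0617
grip_force: 44.5
```

Run:
```python
from h import *
p=[]
for i in range(3):
    c=cap('wrist','w6.png'); p.append(probe_bus.state()['tool_pos'])
print(np.mean(p,0),R.from_rotvec(probe_bus.state()['tcp_rot']).as_matrix()[0].round(3))
print(proj(c,[.532,.3965,.015]))
```

```text
[0.53132022 0.39400491 0.21970459] [-1.     0.002  0.   ]
[258.49556982 169.10914904]
```

To row units: 0.035 m is 0.0467, 0.0025 m is 0.0033.

Request:
pendant(offsets={"ticks": [[0.05,-0.0013,0.0033,0.02,0,0,0],[0.05,0,0,0.04,0,0,0],[0.05,0,0,0.0467,0,0,0],[0.05,0,0,0.04,0,0,0],[0.05,0,0,0.0267,0,0,0],[0.05,0,0,0.0133,0,0,0],[0.05,0,0,0,0,0,0],[0.05,0,0,0,0,0,0],[0.05,0,0,0,0,0,0]]})

```text
t: 16.63
tool_pos: [0.5328, 0.3995, 0.0814]
tcp_rot: [-0.0, 3.139, 0.003]
ft_force: [-0.1, 0.8, -1.2]
opening: 0.0616
grip_force: 44.5
```

```bash
python3 -c "
from h import *
p=[]
for i in range(3): cap('side'); p.append(probe_bus.state()['tool_pos'])
print(np.mean(p,0))"
```

```text
[0.53274762 0.39958866 0.08157329]
```

To row units: 0.005 m is 0.0067, 0.004 m is 0.0053.

Request:
pendant(offsets={"ticks": [[0.05,0.0013,-0.004,0.0067,0,0,0],[0.05,0,0,0.0053,0,0,0],[0.05,0,0,0.0033,0,0,0],[0.05,0,0,0,0,0,0],[0.05,0,0,0,0,0,0]]})

```text
t: 17.2
tool_pos: [0.5305, 0.3958, 0.068]
tcp_rot: [0.0, -3.141, 0.0]
ft_force: [0.1, -0.9, -1.8]
opening: 0.0619
grip_force: 44.5
```

Request:
pendant(offsets={"ticks": [[0.05,0,0,0.002,0,0,0],[0.05,0,0,0,0,0,0],[0.05,0,0,0,0,0,0]]})

```text
t: 17.45
tool_pos: [0.5309, 0.3961, 0.0674]
tcp_rot: [-0.0, 3.141, 0.001]
ft_force: [-1.5, -1.4, 2.2]
opening: 0.0618
grip_force: 44.9
```

Request:
pendant(offsets={"ticks": [[0.05,0,0,0.002,0,0,0],[0.05,0,0,0,0,0,0],[0.05,0,0,0,0,0,0]]})

```text
t: 17.7
tool_pos: [0.5311, 0.3961, 0.0672]
tcp_rot: [-0.0, 3.141, 0.001]
ft_force: [-5.7, -4.3, 13.8]
opening: 0.0615
grip_force: 45.8
```

To row units: -0.001 m is -0.0013.

Request:
pendant(offsets={"ticks": [[0.05,0,0,-0.0013,0,0,0],[0.05,0,0,0,0,0,0],[0.064,0,0,0,0,0,0],[0.066,0,0,0,0,0,0],[0.072,0,0,0,0,0,0],[0.085,0,0,0,0,0,0],[0.085,0,0,0,0,0,0],[0.085,0,0,0,0,0,0]]})

```text
t: 18.37
tool_pos: [0.5306, 0.3959, 0.0661]
tcp_rot: [0.0, -3.142, 0.0]
ft_force: [-0.2, 0.0, -0.8]
opening: 0.0852
grip_force: 0.0
```

Request:
pendant(offsets={"ticks": [[0.085,0,0,-0.0133,0,0,0],[0.085,0,0,-0.0267,0,0,0],[0.085,0,0,-0.0467,0,0,0],[0.085,0,0,-0.0533,0,0,0],[0.085,0,0,-0.0533,0,0,0],[0.085,0,0,-0.0533,0,0,0],[0.085,0.0467,-0.0133,0,0,0,0],[0.085,0.04,-0.04,0,0,0,0],[0.085,0,0,0,0,0,0],[0.085,0,0,0,0,0,0]]})

```text
t: 19.2
tool_pos: [0.4642, 0.3543, 0.2515]
tcp_rot: [-0.001, -3.139, 0.002]
ft_force: [0.2, 0.2, 1.5]
opening: 0.0849
grip_force: 0.0
```

Run:
```python
from h import *
c=cap('wrist','w7.png'); print(probe_bus.state()['tool_pos'])
print(cup(c,tuple(proj(c,[.532,.3965,.089])),.089,.031))
```

```text
[0.46592152 0.35602675 0.25215461]
(array([0.5309, 0.3961]), 'rfit', np.float64(0.0295), 'fixed-r', array([0.5292, 0.3955]), 78, (266, 197, 58, 67))
```

View pics/w7.png

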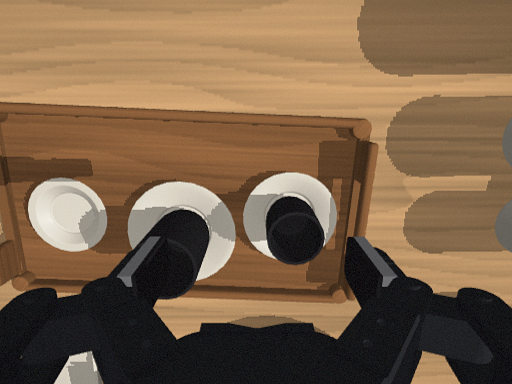

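The medium cup stands upright in the middle of the medium saucer (297,215). Next, the small cup.

To row units: -0.04 m is -0.0533.

Request:
pendant(offsets={"ticks": [[0.085,0,-0.0533,0,0,0,0],[0.085,0,-0.0533,0,0,0,0],[0.085,0,-0.0533,0,0,0,0],[0.085,0,-0.0533,0,0,0,0],[0.085,0,-0.0533,0,0,0,0],[0.085,0,-0.0533,0,0,0,0],[0.085,0,-0.0533,0,0,0,0],[0.085,0,-0.0533,0,0,0,0],[0.085,0,-0.0533,0,0,0,0],[0.085,0,-0.0533,0,0,0,0],[0.085,0,-0.0533,0,0,0,0],[0.085,0,-0.0533,0,0,0,0]]})

```text
t: 20.25
tool_pos: [0.468, -0.126, 0.2524]
tcp_rot: [-0.001, 3.139, -0.001]
ft_force: [0.1, -0.8, 0.5]
opening: 0.085
grip_force: 0.0
```

Request:
pendant(offsets={"ticks": [[0.085,0.008,-0.0533,0,0,0,0],[0.085,0.008,-0.0533,0,0,0,0],[0.085,0.008,-0.0533,0,0,0,0],[0.085,0.008,-0.0533,0,0,0,0],[0.085,0.008,-0.0533,0.0133,0,0,0],[0.085,0.008,-0.04,0.0267,0,0,0],[0.085,0.0027,-0.02,0.04,0,0,0],[0.085,0,0,0.04,0,0,0],[0.085,0,0,0,0,0,0],[0.085,0,0,0,0,0,0]]})

```text
t: 21.08
tool_pos: [0.4287, -0.3687, 0.1608]
tcp_rot: [0.001, -3.14, -0.001]
ft_force: [0.7, -0.3, 0.6]
opening: 0.085
grip_force: 0.0
```

Run:
```python
from h import *
p=[]
for i in range(3):
    c=cap('wrist','w8.png'); p.append(probe_bus.state()['tool_pos'])
print(np.mean(p,0),R.from_rotvec(probe_bus.state()['tcp_rot']).as_matrix()[0].round(3),probe_bus.state()['q'].round(2))
print(cup(c,tuple(proj(c,[.427,-.3736,.058])),.058,.027))
```

```text
[ 0.42996061 -0.36906399  0.16288277] [-1.    -0.002  0.003] [ 0.23  0.55  0.53  1.86 -0.37  0.83  2.53]
(array([ 0.4264, -0.3733]), 'rfit', np.float64(0.0259), 'fixed-r', array([ 0.4251, -0.3732]), 87, (219, 151, 65, 68))
```

To row units: 0.035 m is 0.0467, 0.03 m is 0.04.

Request:
pendant(offsets={"ticks": [[0.085,0.0047,-0.0053,0.02,0,0,0],[0.085,0,0,0.04,0,0,0],[0.085,0,0,0.0467,0,0,0],[0.085,0,0,0.04,0,0,0],[0.085,0,0,0.0107,0,0,0],[0.085,0,0,0,0,0,0],[0.085,0,0,0,0,0,0]]})

```text
t: 21.82
tool_pos: [0.4261, -0.3734, 0.0451]
tcp_rot: [-0.001, 3.14, -0.002]
ft_force: [-0.8, -0.5, 0.2]
opening: 0.0852
grip_force: 0.0
```

Request:
pendant(offsets={"ticks": [[0.04,0,0,0,0,0,0],[0.04,0,0,0,0,0,0],[0.04,0,0,0,0,0,0],[0.04,0,0,0,0,0,0],[0.04,0,0,0,0,0,0],[0.04,0,0,0,0,0,0]]}, grip_n=35)

```text
t: 22.32
tool_pos: [0.426, -0.3735, 0.0452]
tcp_rot: [-0.0, 3.139, -0.002]
ft_force: [-0.5, 1.4, 9.0]
opening: 0.0527
grip_force: 35.0
```

Request:
pendant(offsets={"ticks": [[0.04,0,0,-0.0133,0,0,0],[0.04,0,0,-0.0267,0,0,0],[0.04,0,0,-0.04,0,0,0],[0.04,0,0,-0.0533,0,0,0],[0.04,0,0,-0.04,0,0,0],[0.04,0,0,-0.0267,0,0,0],[0.04,0,0,0,0,0,0],[0.04,0,0,0,0,0,0]]})

```text
t: 22.98
tool_pos: [0.4254, -0.3729, 0.1949]
tcp_rot: [-0.001, 3.139, -0.002]
ft_force: [0.5, 0.5, -1.5]
opening: 0.0524
grip_force: 37.1
```

To row units: 0.039 m is 0.052, 0.036 m is 0.048.

Request:
pendant(offsets={"ticks": [[0.04,-0.004,0.02,0,0,0,0],[0.04,-0.008,0.04,0,0,0,0],[0.04,-0.0107,0.052,0,0,0,0],[0.04,-0.0107,0.052,0,0,0,0],[0.04,-0.0107,0.052,0,0,0,0],[0.04,-0.0107,0.052,0,0,0,0],[0.04,-0.0107,0.052,0,0,0,0],[0.04,-0.0107,0.052,0,0,0,0],[0.04,-0.0107,0.052,0,0,0,0],[0.04,-0.0107,0.052,0,0,0,0],[0.04,-0.0107,0.052,0,0,0,0],[0.04,-0.0107,0.048,0,0,0,0]]})

```text
t: 23.98
tool_pos: [0.5126, 0.062, 0.1921]
tcp_rot: [0.002, -3.139, 0.0]
ft_force: [0.9, -0.2, -1.4]
opening: 0.0526
grip_force: 37.1
```

Request:
pendant(offsets={"ticks": [[0.04,-0.0107,0.04,0,0,0,0],[0.04,-0.008,0.0267,0,0,0,0],[0.04,0,0.008,0,0,0,0],[0.04,0,0,0,0,0,0],[0.04,0,0,0,0,0,0],[0.04,0,0,0,0,0,0]]})

```text
t: 24.48
tool_pos: [0.5271, 0.1133, 0.1928]
tcp_rot: [-0.004, -3.14, 0.002]
ft_force: [0.3, -0.0, -2.3]
opening: 0.0523
grip_force: 37.2
```

Run:
```python
from h import *
p=[]
for i in range(3):
    c=cap('wrist','w9.png'); p.append(probe_bus.state()['tool_pos'])
print(np.mean(p,0),R.from_rotvec(probe_bus.state()['tcp_rot']).as_matrix()[0].round(3))
```

```text
[0.52740664 0.11360742 0.19316436] [-1.     0.002 -0.   ]
```

View pics/w9.png

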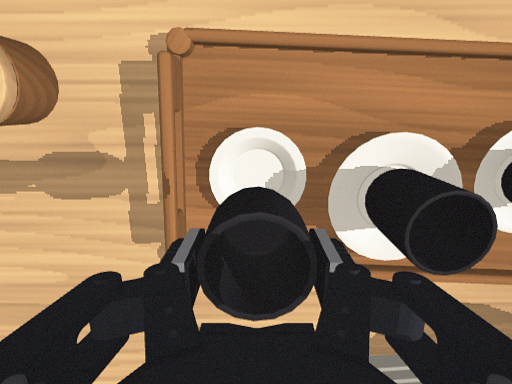

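The small cup is held level over the small saucer (257,170). Lowering it now.

To row units: 0.035 m is 0.0467, 0.03 m is 0.04.

Request:
pendant(offsets={"ticks": [[0.04,-0.0013,0,0.02,0,0,0],[0.04,0,0,0.04,0,0,0],[0.04,0,0,0.0467,0,0,0],[0.04,0,0,0.0333,0,0,0],[0.04,0,0,0.0133,0,0,0],[0.04,0,0,0,0,0,0],[0.04,0,0,0,0,0,0],[0.04,0,0,0,0,0,0]]})

```text
t: 25.3
tool_pos: [0.5301, 0.1153, 0.0799]
tcp_rot: [0.001, 3.139, 0.001]
ft_force: [-0.4, -0.1, -1.2]
opening: 0.0523
grip_force: 37.2
```

```bash
python3 -c "
from h import *
p=[]
for i in range(3): cap('side'); p.append(probe_bus.state()['tool_pos'])
print(np.mean(p,0))"
```

```text
[0.53002076 0.11563358 0.07992824]
```

To row units: 0.006 m is 0.008, 0.004 m is 0.0053.

Request:
pendant(offsets={"ticks": [[0.04,0.0013,-0.0007,0.008,0,0,0],[0.04,0,0,0.008,0,0,0],[0.04,0,0,0.0053,0,0,0],[0.04,0,0,0.002,0,0,0],[0.04,0,0,0,0,0,0],[0.04,0,0,0,0,0,0]]})

```text
t: 25.95
tool_pos: [0.5277, 0.1149, 0.0606]
tcp_rot: [0.0, -3.141, 0.0]
ft_force: [0.3, -0.3, -1.0]
opening: 0.0526
grip_force: 37.2
```

Request:
pendant(offsets={"ticks": [[0.04,0,0,0.002,0,0,0],[0.04,0,0,0,0,0,0],[0.04,0,0,0,0,0,0]]})

```text
t: 26.2
tool_pos: [0.528, 0.1148, 0.0602]
tcp_rot: [0.0, 3.141, 0.001]
ft_force: [-3.6, -0.5, 11.7]
opening: 0.0521
grip_force: 38.1
```

Request:
pendant(offsets={"ticks": [[0.04,0,0,0.002,0,0,0],[0.04,0,0,0,0,0,0],[0.04,0,0,0,0,0,0]]})

```text
t: 26.45
tool_pos: [0.5282, 0.1147, 0.06]
tcp_rot: [0.001, 3.141, 0.002]
ft_force: [-8.5, -1.0, 26.5]
opening: 0.0522
grip_force: 38.4
```

To row units: -0.0015 m is -0.002.

Request:
pendant(offsets={"ticks": [[0.04,0,0,-0.002,0,0,0],[0.04,0,0,0,0,0,0],[0.055,0,0,0,0,0,0],[0.058,0,0,0,0,0,0],[0.066,0,0,0,0,0,0],[0.085,0,0,0,0,0,0],[0.085,0,0,0,0,0,0],[0.085,0,0,0,0,0,0]]})

```text
t: 27.12
tool_pos: [0.5277, 0.115, 0.0592]
tcp_rot: [0.001, -3.141, 0.0]
ft_force: [-0.3, -0.7, 0.6]
opening: 0.0849
grip_force: 0.0
```

Request:
pendant(offsets={"ticks": [[0.085,0,0,-0.0133,0,0,0],[0.085,0,0,-0.0267,0,0,0],[0.085,0,0,-0.0467,0,0,0],[0.085,0,0,-0.0533,0,0,0],[0.085,0,0,-0.0533,0,0,0],[0.085,0,0,-0.0533,0,0,0],[0.085,0.0467,0.04,0,0,0,0],[0.085,0.04,0.04,0,0,0,0],[0.085,0,0.04,0,0,0,0],[0.085,0,0.04,0,0,0,0],[0.085,0,0,0,0,0,0],[0.085,0,0,0,0,0,0]]})

```text
t: 28.12
tool_pos: [0.4662, 0.2332, 0.2448]
tcp_rot: [-0.006, 3.141, 0.001]
ft_force: [0.2, -0.4, -0.4]
opening: 0.0849
grip_force: 0.0
```

Run:
```python
from h import *
c=cap('wrist','w10.png'); print(probe_bus.state()['tool_pos'])
print(cup(c,tuple(proj(c,[.5285,.115,.073])),.073,.027))
print(cup(c,tuple(proj(c,[.5535,.2585,.115])),.115,.035))
s=cap('scene','s2.png')
```

```text
[0.46654026 0.23139135 0.24470382]
(array([-1.407 ,  0.1803]), 'rfit', np.float64(0.027), 'fixed-r', array([-1.407 ,  0.1803]), 0, (0, 197, 512, 187))
(array([0.552, 0.26 ]), 'rfit', np.float64(0.0336), 'fixed-r', array([0.5502, 0.2597]), 91, (249, 209, 69, 92))
```

View pics/w10.png

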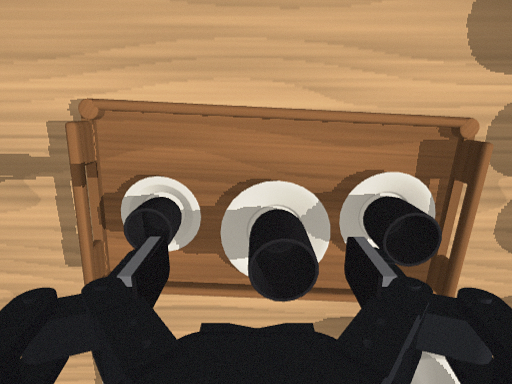

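View pics/s2.png

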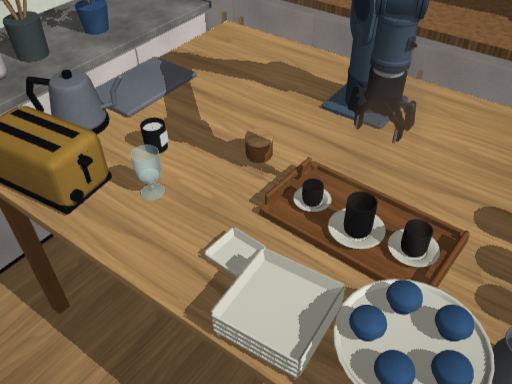

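All three cups stand upright and centred on their own saucers: small (313,192), large (360,215), medium (417,238) in the scene view. The bystanders are where they were and the arm is clear, so I'm handing in.

```bash
python3 -c "
from bench import arm, probe_bus, capture, sign_off
print(sign_off())"
```

```text
the job is handed in; nothing more can be done
None
```

I put all three cups on the saucers of their own size, upright and close to centre, left the bystanders in place and handed the job in at about 28 s; sign-off gave no verdict.

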